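Clamp a wet canvas in the table-top panel holder

TASK

The half-painted canvas is lying loose in the wooden panel holder. Slide the aluminium fence along until the canvas is squeezed flush against the fixed dark wooden stop, then flip the red-tipped cam lever all the way over to lock the fence there. The paint is wet, so do not touch the canvas with the robot, and leave the other things on the table where they are.

Things in the scene. Friction and masses are not known exactly. Their poses are not given: they have to be found in the camera images.
- holder: Panel holder fixed to the table: a plywood board 310 (x) by 350 (y) by 18 mm thick. Origin at the centre of its underside, at table height; z up. At the +y end stands the fixed stop, a dark wooden bar 200 mm long in x, 18 mm in y, its top 44 mm above the table, its face at y = +152 mm. The fence slides along the holder's y on the -y half.
- stop_face (a point): Middle of the face of the fixed stop that the canvas must meet, at holder (0, 152, 30) mm; same axes as the holder.
- canvas: Stretched canvas panel, loose on the board: 180 (x) by 140 (y) by 18 mm, about 0.3 kg, white with wet blue sky and a green strip on top. Origin at the centre of its underside (on the board, 18 mm above the table). Flush against the stop, its centre is at holder y = +82 mm.
- fence (a joint): Slide of the fence in m: 0 is furthest from the stop, growing towards the stop (+y of the holder). The fence's face is at holder y = -80 mm + this value; with the canvas squeezed flush against the stop it reads 0.092 (end of travel 0.104, never reached with the canvas in place). Stiff slide, about 2 N plus the canvas's own friction; once the cam is locked it no longer slides.
- fence_face (a point): Middle of the fence's pushing face, 12 mm above the board (30 mm above the table). The fence is an aluminium bar 190 (x) by 16 (y) mm behind this face, its top 44 mm above the table. Behind it (-y) is a low carriage, 70 mm deep, top 28 mm above the table, with a knob and the cam lever, both 55 mm behind the face. Axes as the holder's.
- knob_grip (a point): Point on the upright axis of the black knob with which to slide the fence, 64 mm above the table. The knob is a cylinder 26 mm across from 50 to 78 mm above the table, on a thinner neck; it stands 80 mm towards -x from the fence's middle and 55 mm behind its face, and slides with the fence. It does not turn.
- lever (a joint): Angle of the cam lever in rad: starts free at 0 to 0.3 (nearly upright; at 0 it leans 0.15 rad towards the holder's -x, the knob's side) and grows as the tip swings over the top and down towards the holder's +x, to the end stop at 1.70 (lever level, tip 37 mm above the table: locked). The cam bites over the last half radian, taking 5 to 10 N at the tip; it stays where it is left.
- lever_pivot (a point): Pivot of the cam lever, 36 mm above the table, on the fence carriage: 10 mm towards +x from the fence's middle, 55 mm behind its face. The pivot axis is the holder's y. Axes as the holder's.
- lever_tip (a point): Centre of the red ball (24 mm across) at the end of the lever, 75 mm from the pivot; the lever is a steel rod 12 mm thick.
- eraser: Grey eraser, 18 x 45 x 12 mm, lying on the holder's board near its -x edge. A bystander; origin at the centre of its underside.
- tube_blue: Paint tube with blue band, 95 mm long, 16 mm high, lying on the table. A bystander; origin under its middle.
- tube_ochre: Paint tube with ochre band, 95 mm long, 16 mm high, lying on the table. A bystander; origin under its middle.
- water_pot: Clear plastic pot, 72 mm across, 75 mm high, on the table. A bystander; origin at the centre of its underside.
- brush_pot: Green pot, 80 mm across, 100 mm high, with brushes reaching to 235 mm. A bystander; origin at the centre of its underside.
- solvent_bottle: Clear bottle with white cap and label, 68 mm across, 190 mm high. A bystander; origin at the centre of its underside.
- paint_brush: Flat paint brush lying on the table on the fence side of the holder. A bystander; origin under its middle.

How it is judged:
On the way, in this order (a step that is already met when the one before it is completed fails the run):
1. With the lever still free, the fence has squeezed the canvas flush against the stop (value of joint fence above 0.0895 m and y of canvas in the frame of holder above 0.0795 m and angle between the y axis of canvas and the y axis of holder, either way round below 0.03 rad and value of joint lever below 0.8 rad), for 0.2 s.
2. The lever is flipped all the way over, the canvas still flush (value of joint fence above 0.0895 m and y of canvas in the frame of holder above 0.0795 m and angle between the y axis of canvas and the y axis of holder, either way round below 0.03 rad and value of joint lever above 1.5 rad), for 0.2 s.
At the end, for the whole second after the job is handed in: The canvas lies flush against the fixed stop (within 2.5 mm, square within 0.03 rad), the fence is up against it (slide reads more than 0.0895 m), the lever is over in its locked position (more than 1.5 rad) and the canvas is at rest (all of step 2 and linear speed of canvas below 0.01 m/s); the robot touches nothing.
It fails at once if the robot touches the wet canvas (contact force between any of the arm, the fingers and canvas above 0.5 N).
It fails at once if a bystander is moved more than 30 mm (those on the holder included) (distance of any of eraser, tube_blue, tube_ochre, water_pot, brush_pot, solvent_bottle, paint_brush from where it was at the start of the episode above 0.03 m).
It also fails if it takes over 51 s, if anything falls off the work surface, if the arm or the gripper's body presses on something with over 40 N, if the wrist force passes 120 N, or if a joint passes its speed limit or range.

ROBOT

A 7-joint arm with a two-finger parallel gripper is mounted at the origin on the work surface. World frame = base frame: x ahead of the robot, y to its left, z up, the work surface at z = 0. Lengths are in m, angles in rad, forces in N, time in s.
With the tool pointing down it reaches from about 0.425 to 0.975 m from the base axis. Payload 16.7 kg.
Tool frame: the origin (TCP) lies midway between the tips of the shut fingers; the grasp point (between the pads) lies 19 mm behind it; z points along the fingers, x is the direction in which the jaws open and shut, and the axes are right-handed (so a half turn about z gives the same grasp; the last joint's range is limited). The gripper opens to 85 mm and grips with 20 to 120 N. Pads are 22 mm wide; open, the fingers measure 114 mm over their backs; the gripper's body (76 mm by 85 mm) begins 54 mm behind the grasp point. The pads swing forward as they close: fully open they stand 13 mm farther back than shut.
Start: joints at [0.976, 0.426, 0.074, 1.606, -0.034, 1.111, -0.067], TCP at [0.291, -0.609, 0.231] pointing down, gripper open.
Joint ranges: [-2.85, 2.85], [-0.5, 2.14], [-1.23, 1.37], [0.21, 2.46], [-1.02, 4.16], [0.16, 2.05], [-2.73, 2.73]. Speed limits (rad/s): [1.89, 1.89, 2.39, 2.39, 3.01, 3.01, 3.01].

INTERFACE

Orientations are given as a unit quaternion [x, y, z, w].
In Python, from rig import bot gives the robot as it stands. The module is installed in compiled form; this text tells all that it offers.
- The arm moves only by the tool arm_command, never from a script. Its argument "plan" is text: rows parted by semicolons, each of 7 numbers parted by spaces: the gripper's target within -1 to 1 (shut at 1, half-way at 0, fully open at -1), then the shift along the tool's x, y, z in m, then the turn, a rotation vector about the tool's x, y, z in rad. A call has 1 to 20 rows; each row shifts and turns the commanded pose from where the row before left it, along the tool's axes as they then stand; what a row does not reach is not made up. A row lasts 1/12 s, in which the tool goes at most 41.7 mm and 7.16 degrees, less where a joint would pass 70% of its speed; a pose out of reach is approached as far as the arm can. A call is refused whole if a number of a shift passes 0.0417 or a number of a turn 0.125, either way. A call with a gripper value outside its range is refused whole. The fingers move at their own pace and stop on an object; "squeeze" is the grip in N (left out, the last holds). Time passes only in rows, so rows that do not move let the fingers close. It gives the time, the measured TCP pose, the force and the opening at its end, in the units of the state.
- bot.read_state(): the state, without advancing time (a new reading comes with each control period).
- bot.get_image(name): name is "scene" or "top" or "wrist"; returns a dict with "img" (480x640x3 uint8, red, green, blue), "camera_matrix" (3x3 intrinsics, pixels), "T" (4x4, takes a point from camera to world coordinates). Camera axes: x right, y up, looking along -z (the intrinsics and any distortion apply to the point x, -y, -z); pixel columns grow to the right and rows downward; lengths in m; the calibration is good to about 2 mm. A picture is of the moment at which its call begins. There is no depth.
- bot.job_done(): hands the job in, once; it reports no verdict.
The state is a dict: "time_s": time; "qpos": joint angles; "joint_velocities": joint speeds; "joint_torque": joint torques, N m; "tool_pos": TCP position; "eef_rot": TCP orientation; "force": force on the tool from outside, world axes, zero at the start; "wrist_torque": the same for the moment, N m; "opening": finger opening in m.
Only numpy, scipy, OpenCV 4.12 (cv2) and the standard library are available. Lean on these libraries where they do the work, as an engineer would, in place of code of your own. Each camera call takes 0.05 s, during which the arm holds its last target. There are 200 camera calls.

## Working session

There is one attempt and no reset: what is moved stays moved. The work goes in short steps, Python scripts to look and compute and a tool call to move; the robot and the scene stay as the last step left them, time stands still between calls to the robot, and variables do not carry over. Pictures are saved under pics/ and viewed, about 8 in all and at most 12, crops included, and the job is handed in when it is done.

Besides the shell and the picture viewer there is one more tool, called after "Request:" by a JSON object that holds its "method" and its "body". arm_command: Moves the arm, as the interface text tells. Its arguments: {"type":"object","properties":{"plan":{"type":"string"},"squeeze":{"type":"number"}},"required":["plan"]}

```bash
mkdir -p pics
cat > h.py <<'E'
import numpy as np, cv2
from rig import bot
def grab(n,f):
    d=bot.get_image(n); cv2.imwrite(f'pics/{f}.png',d['img'][:,:,::-1]); np.savez(f'pics/{f}.npz',**{k:d[k] for k in('img','camera_matrix','T')}); return d
def ray(d,u,v):
    K=d['camera_matrix'];T=d['T']
    p=np.linalg.inv(K)@[u,v,1]; return T[:3,3],T[:3,:3]@(p*[1,-1,-1])
def onz(d,u,v,z):
    o,r=ray(d,u,v); return o+r*(z-o[2])/r[2]
def proj(d,P):
    T=d['T'];p=T[:3,:3].T@(np.array(P)-T[:3,3]); q=d['camera_matrix']@(p*[1,-1,-1]); return q[:2]/q[2]
E
python3 - <<'E'
from h import *
for n in('top','scene'):
    d=grab(n,n+'0'); print({k:v for k,v in d.items() if k!='img'})
print(bot.read_state())
E
```

```text
{'camera_matrix': array([[512.30623791,   0.        , 312.67430617],
       [  0.        , 512.30623791, 239.61493182],
       [  0.        ,   0.        ,   1.        ]]), 'T': array([[ 0.00918215,  0.99591709, -0.08980441,  0.37603279],
       [-0.99974599,  0.00729456, -0.02132465, -0.03521949],
       [-0.0205825 ,  0.0899774 ,  0.9957311 ,  1.2432696 ],
       [ 0.        ,  0.        ,  0.        ,  1.        ]])}
{'camera_matrix': array([[507.81592419,   0.        , 316.66160742],
       [  0.        , 507.81592419, 228.50286441],
       [  0.        ,   0.        ,   1.        ]]), 'T': array([[ 0.24967656, -0.76081054,  0.59902332,  1.26321466],
       [ 0.96815983,  0.18456206, -0.16912539, -0.24153783],
       [ 0.0181154 ,  0.62217696,  0.78266702,  1.13265731],
       [ 0.        ,  0.        ,  0.        ,  1.        ]])}
{'time_s': 0.1, 'qpos': array([ 0.97551355,  0.42666499,  0.07387737,  1.606578  , -0.03412538,
        1.11079806, -0.06708384]), 'joint_velocities': array([-4.49290294e-04, -2.03421577e-03, -2.48125690e-04, -2.25515173e-03,
        7.86520925e-04, -7.23187619e-04,  9.28631715e-05]), 'joint_torque': array([ 7.51440413e-03, -9.51540470e+01,  3.77095163e+00, -4.64405358e+01,
        1.95887784e-02,  6.45524764e-03,  1.97593381e-04]), 'tool_pos': array([ 0.29083655, -0.60870051,  0.23066888]), 'eef_rot': array([ 8.45907399e-01, -5.33329465e-01, -5.20614274e-04, -2.86351516e-04]), 'force': array([-0.12387506,  0.12370338,  0.553327  ]), 'wrist_torque': array([ 0.02063019,  0.03322382, -0.01490315]), 'opening': 0.08532144261198366}
```

View pics/top0.png

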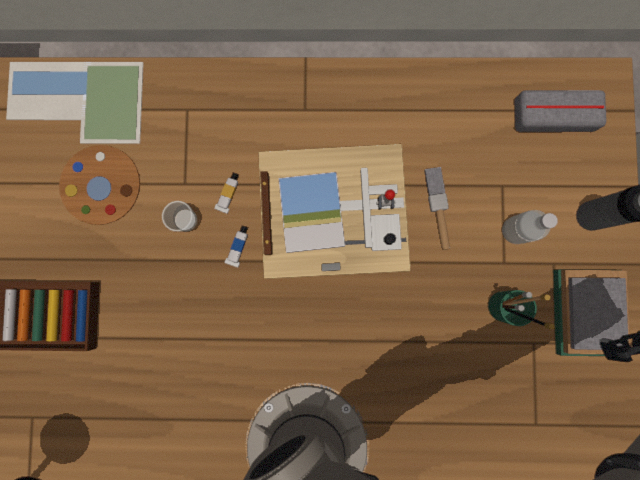

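View pics/scene0.png

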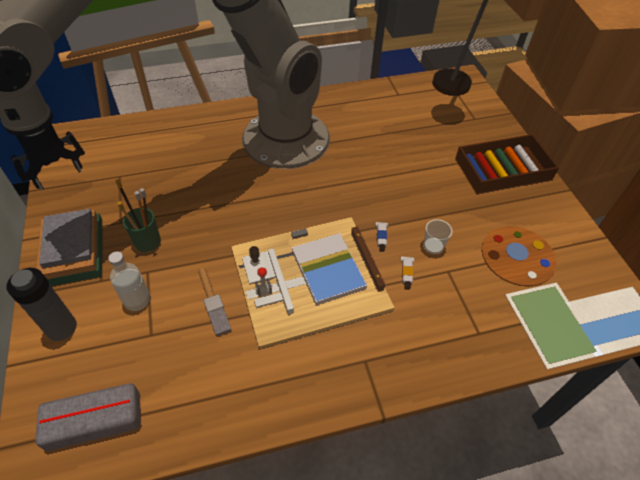

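The top view shows the holder at about (335,211), with its +y to the image left and +x up. The fence is at column 366, the knob at (390,239), the red ball at (390,195) and the stop at column 266. The scene view has the knob at (254,255) and the ball at (262,272). Next I measure these.

Run:
```python
from h import *
L=lambda f:dict(np.load(f'pics/{f}.npz'))
t,s=L('top0'),L('scene0')
def blob(d,m,box):
    x0,y0,x1,y1=box; M=np.zeros(m.shape,np.uint8);M[y0:y1,x0:x1]=m[y0:y1,x0:x1]
    n,l,st,c=cv2.connectedComponentsWithStats(M); i=1+np.argmax(st[1:,4]); return c[i],st[i],(l==i).astype(np.uint8)
def tri(a,b):
    (o,r),(p,q)=ray(t,*a),ray(s,*b); k=np.linalg.lstsq(np.c_[r,-q],p-o,rcond=None)[0]
    A,B=o+k[0]*r,p+k[1]*q; return (A+B)/2,np.linalg.norm(A-B)
def red(d): h=cv2.cvtColor(d['img'],cv2.COLOR_RGB2HSV); return ((h[...,0]<8)|(h[...,0]>172))&(h[...,1]>170)&(h[...,2]>80)
def blk(d): return d['img'].max(2)<45
a,sa,_=blob(t,red(t),(370,180,405,210)); b,sb,_=blob(s,red(s),(250,260,275,285)); print('ball',a,sa,b,sb,tri(a,b))
a,sa,_=blob(t,blk(t),(378,226,402,250)); b,sb,_=blob(s,blk(s),(244,243,264,264)); print('knob',a,sa,b,sb,tri(a,b), onz(t,*a,.078))
# board
h=cv2.cvtColor(t['img'],cv2.COLOR_RGB2HSV); m=(t['img'][...,0]>165)&(t['img'][...,2]>85)
_,st,M=blob(t,m,(250,135,420,285)); pts=cv2.convexHull(np.argwhere(M)[:,::-1].astype(np.int32))
w=np.array([onz(t,*p[0],.018)[:2] for p in pts],np.float32)
r=cv2.minAreaRect(w); print('board',r,cv2.boxPoints(r),st)
# canvas: blue + green + white region
for n,(d,box,sc) in {'t':(t,(250,135,420,285),4)}.items():
    x0,y0,x1,y1=box; c=cv2.resize(d['img'][y0:y1,x0:x1],None,fx=sc,fy=sc,interpolation=cv2.INTER_CUBIC); cv2.imwrite('pics/c1.png',c[:,:,::-1])
```

```text
ball [389.54166667 194.5       ] [385 190  10  10  72] [261.5        271.66666667] [258 268   8   9  54] (array([ 0.57990745, -0.18201995,  0.1130945 ]), np.float64(0.001558611023386055))
knob [389.49315068 238.50684932] [385 234  10  10  73] [257. 253.] [257 250   1   7   7] (array([ 0.48685828, -0.18375374,  0.06480357]), np.float64(0.00648474388970173)) [ 0.48494362 -0.1852432   0.078     ]
board ((0.5585348606109619, -0.057209670543670654), (0.30885815620422363, 0.3483017385005951), 3.4935367107391357) [[ 0.3937807   0.10720729]
 [ 0.41500485 -0.2404472 ]
 [ 0.723289   -0.22162664]
 [ 0.7020649   0.12602785]] [  259   144   151   134 13702]
```

View pics/c1.png

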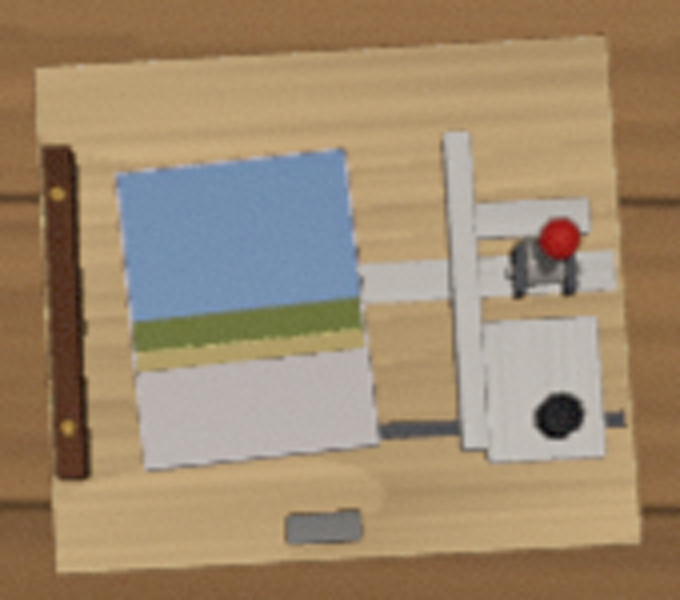

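The measurements are consistent. The board comes out at 309x348 mm with a yaw of 3.5°, the knob is at holder (-81,-123) and the lever tip is 111 mm up. That puts the fence at about 0.011. The brush pot lies in the path, so I'll raise and turn first.

Request:
{"method": "arm_command", "body": {"plan": "-1 0 0 -0.04 0 0 0; -1 0 0 -0.04 0 0 0; -1 0 0 0 0 0 -0.1186; -1 0 0 0 0 0 -0.1186; -1 0 0 0 0 0 -0.1186; -1 0 0 0 0 0 -0.1186; -1 0 0 0 0 0 -0.1186; -1 0 0 0 0 0 -0.1186; -1 0 0 0 0 0 -0.1186; -1 0 0 0 0 0 -0.1186; -1 0 0 0 0 0 -0.1186; -1 0 0 0 0 0 -0.1186; -1 0 0 0 0 0 0; -1 0 0 0 0 0 0"}}

```text
time_s: 1.27
tool_pos: [0.2908, -0.609, 0.311]
eef_rot: [1.0, 0.028, -0.0, -0.0]
force: [-0.5, 0.3, -0.3]
opening: 0.0852
```

```bash
cat >> h.py <<'E'
C=np.array([.5585,-.0572]);yaw=np.deg2rad(3.49);HX=np.array([np.cos(yaw),np.sin(yaw)]);HY=np.array([-HX[1],HX[0]])
def H(p): d=np.array(p[:2])-C; return np.array([d@HX,d@HY,p[2] if len(p)>2 else 0]).round(4)
def st():
    from scipy.spatial.transform import Rotation as R
    s=bot.read_state(); r=R.from_quat(s['eef_rot']).as_matrix()
    print('t',round(s['time_s'],2),'H',H(s['tool_pos']),'xdir',np.rad2deg(np.arctan2(r[1,0],r[0,0])).round(2),'z',r[:,2].round(3),'F',s['force'].round(1),'open',round(s['opening'],4),'q',s['qpos'].round(2))
E
python3 -c "from h import *; st()"
```

```text
t 1.27 H [-0.3008 -0.5345  0.311 ] xdir 3.26 z [-0.     0.001 -1.   ] F [-0.5  0.3 -0.3] open 0.0852 q [ 1.12  0.38 -0.13  1.5   0.05  1.27  1.05]
```

Request:
{"method": "arm_command", "body": {"plan": "-1 0.0183 -0.0342 0 0 0 -0.002; -1 0.0183 -0.0342 0 0 0 -0.002; -1 0.0183 -0.0342 0 0 0 0; -1 0.0183 -0.0342 0 0 0 0; -1 0.0183 -0.0342 0 0 0 0; -1 0.0183 -0.0342 0 0 0 0; -1 0.0183 -0.0342 0 0 0 0; -1 0.0183 -0.0342 0 0 0 0; -1 0.0183 -0.0342 0 0 0 0; -1 0.0183 -0.0342 0 0 0 0; -1 0.0183 -0.0342 0 0 0 0; -1 0.0183 -0.0342 0 0 0 0; -1 0 0 0.04 0 0 0; -1 0 0 0.04 0 0 0; -1 0 0 0.04 0 0 0; -1 0 0 0 0 0 0; -1 0 0 0 0 0 0"}}

```text
time_s: 2.68
tool_pos: [0.4829, -0.185, 0.1908]
eef_rot: [1.0, 0.031, -0.002, -0.001]
force: [1.0, -0.4, 1.6]
opening: 0.0853
```

Run:
```python
from h import *
st(); d=grab('wrist','w1')
print('knob px', proj(d,[.4849,-.1852,.078]),'T',d['T'].round(3))
```

```text
t 2.68 H [-0.0832 -0.1229  0.1908] xdir 3.57 z [-0.003  0.002 -1.   ] F [ 1.  -0.4  1.6] open 0.0853 q [ 0.61  0.24 -0.42  1.97  0.12  0.95  0.19]
knob px [321.58132388 241.31418923] T [[ 0.998 -0.06  -0.017  0.479]
 [ 0.062  0.956  0.288 -0.112]
 [-0.001 -0.288  0.958  0.333]
 [ 0.     0.     0.     1.   ]]
```

View pics/w1.png

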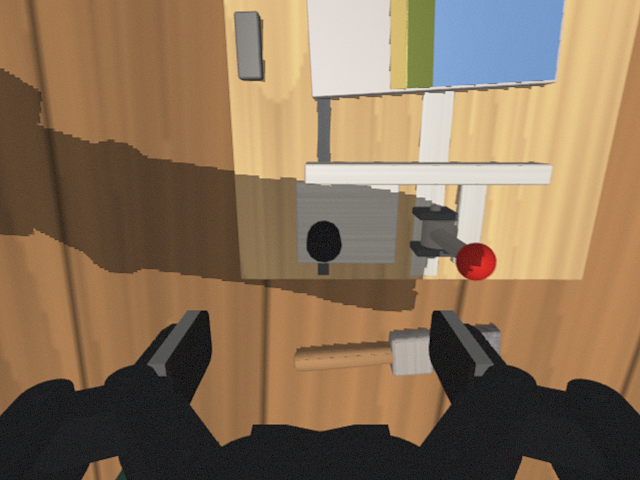

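The knob is at (324,240) in the wrist view, within about 1 mm of the prediction, and the jaws straddle it in x. I'll descend and grip.

Request:
{"method": "arm_command", "body": {"plan": "-1 0.0025 0 0.035 0 0 0; -1 0 0 0.035 0 0 0; -1 0 0 0.035 0 0 0; -1 0 0 0.02 0 0 0; -1 0 0 0.018 0 0 0; -1 0 0 0 0 0 0; 0.3 0 0 0 0 0 0; 0.3 0 0 0 0 0 0; 0.8 0 0 0 0 0 0; 0.8 0 0 0 0 0 0; 0.8 0 0 0 0 0 0; 0.8 0 0 0 0 0 0; 0.8 0 0 0 0 0 0; 0.8 0 0 0 0 0 0", "squeeze": 40}}

```text
time_s: 3.9
tool_pos: [0.4851, -0.1857, 0.0493]
eef_rot: [0.999, 0.032, -0.001, 0.0]
force: [-13.1, 0.1, 21.6]
opening: 0.0246
```

```bash
python3 -c "from h import *; st()"
```

```text
t 3.9 H [-0.0811 -0.1238  0.0493] xdir 3.67 z [-0.002 -0.001 -1.   ] F [-13.1   0.1  21.6] open 0.0246 q [ 0.54  0.45 -0.37  2.08  0.26  0.66  0.07]
```

Request:
{"method": "arm_command", "body": {"plan": "0.8 -0.001 0 -0.002 0 0 0; 0.8 0 -0.005 0 0 0 0; 0.8 0 -0.01 0 0 0 0; 0.8 0 -0.01 0 0 0 0; 0.8 0 -0.01 0 0 0 0; 0.8 0 0 0 0 0 0"}}

```text
time_s: 4.4
tool_pos: [0.4827, -0.1484, 0.0499]
eef_rot: [0.999, 0.033, -0.0, -0.001]
force: [3.7, 2.8, -19.8]
opening: 0.0247
```

```bash
python3 -c "from h import *; st()"
```

```text
t 4.4 H [-0.0812 -0.0864  0.0499] xdir 3.82 z [-0.     0.001 -1.   ] F [  3.7   2.8 -19.8] open 0.0247 q [ 0.49  0.43 -0.38  2.11  0.25  0.65  0.  ]
```

Request:
{"method": "arm_command", "body": {"plan": "0.8 0 -0.006 0.001 0 0 0; 0.8 0 -0.006 0 0 0 0; 0.8 0 -0.006 0 0 0 0; 0.8 0 -0.006 0 0 0 0; 0.8 0 -0.005 0 0 0 0; 0.8 0 -0.004 0 0 0 0; 0.8 0 -0.003 0 0 0 0; 0.8 0 -0.002 0 0 0 0; 0.8 0 0 0 0 0 0; 0.8 0 0 0 0 0 0"}}

```text
time_s: 5.23
tool_pos: [0.4805, -0.1119, 0.0497]
eef_rot: [0.999, 0.033, 0.0, 0.0]
force: [-3.6, -0.7, 6.9]
opening: 0.0246
```

```bash
python3 -c "from h import *; st()"
```

```text
t 5.23 H [-0.0812 -0.0499  0.0497] xdir 3.73 z [ 0. -0. -1.] F [-3.6 -0.7  6.9] open 0.0246 q [ 0.42  0.41 -0.39  2.13  0.26  0.64 -0.08]
```

Request:
{"method": "arm_command", "body": {"plan": "0.8 0 -0.0015 0 0 0 0; 0.8 0 -0.0015 0 0 0 0; 0.8 0 -0.001 0 0 0 0; 0.8 0 -0.001 0 0 0 0; 0.8 0 -0.001 0 0 0 0; 0.8 0 0 0 0 0 0; 0.8 0 0 0 0 0 0"}}

```text
time_s: 5.82
tool_pos: [0.4802, -0.1063, 0.0497]
eef_rot: [0.999, 0.032, 0.0, 0.0]
force: [-2.5, -2.5, 5.6]
opening: 0.0243
```

```bash
python3 -c "from h import *; st()"
```

```text
t 5.82 H [-0.0812 -0.0442  0.0497] xdir 3.71 z [ 0. -0. -1.] F [-2.5 -2.5  5.6] open 0.0243 q [ 0.41  0.41 -0.39  2.14  0.26  0.64 -0.09]
```

Request:
{"method": "arm_command", "body": {"plan": "0.8 0 -0.001 0 0 0 0; 0.8 0 -0.001 0 0 0 0; 0.8 0 -0.001 0 0 0 0; 0.8 0 0 0 0 0 0; 0.8 0 0 0 0 0 0; 0.8 0 0 0 0 0 0"}}

```text
time_s: 6.32
tool_pos: [0.48, -0.1037, 0.0498]
eef_rot: [0.999, 0.032, 0.0, 0.0]
force: [-1.3, -5.7, 5.4]
opening: 0.0241
```

Run:
```python
from h import *
st(); d=grab('wrist','w2')
```

```text
t 6.32 H [-0.0812 -0.0417  0.0498] xdir 3.69 z [ 0.    -0.001 -1.   ] F [-1.3 -5.7  5.4] open 0.0241 q [ 0.41  0.41 -0.39  2.14  0.26  0.63 -0.09]
```

View pics/w2.png

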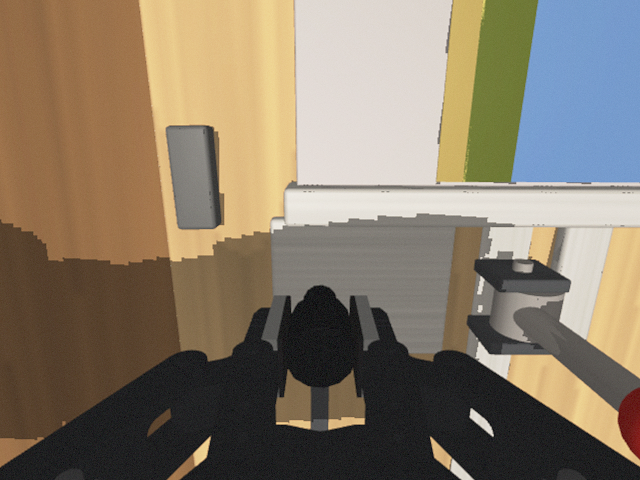

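The canvas is square to the fence along row 185. I'll check the gap at the stop in the top view.

Run:
```python
from h import *
d=grab('top','t2')
x0,y0,x1,y1=255,140,415,280
c=cv2.resize(d['img'][y0:y1,x0:x1],None,fx=4,fy=4,interpolation=cv2.INTER_CUBIC); cv2.imwrite('pics/c2.png',c[:,:,::-1])
```

```text
(no output)
```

View pics/c2.png

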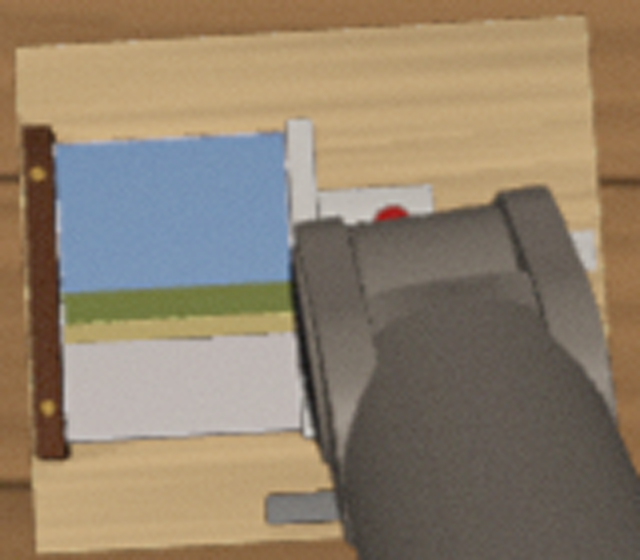

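It looks flush, but force has only reached 5.7 N, so I'll press a bit harder to confirm hard contact.

Request:
{"method": "arm_command", "body": {"plan": "0.8 0 -0.001 0 0 0 0; 0.8 0 -0.001 0 0 0 0; 0.8 0 -0.001 0 0 0 0; 0.8 0 0 0 0 0 0; 0.8 0 0 0 0 0 0", "squeeze": 70}}

```text
time_s: 6.83
tool_pos: [0.48, -0.1036, 0.0498]
eef_rot: [1.0, 0.031, 0.0, 0.002]
force: [0.8, -23.6, 1.5]
opening: 0.0241
```

```bash
python3 -c "from h import *; st()"
```

```text
t 6.83 H [-0.0812 -0.0415  0.0498] xdir 3.56 z [ 0.001 -0.003 -1.   ] F [  0.8 -23.6   1.5] open 0.0241 q [ 0.4   0.41 -0.38  2.14  0.26  0.63 -0.1 ]
```

Contact is hard: 23.6 N with no further motion, so the canvas is squeezed. I'll relieve the push, release the knob and rise.

Request:
{"method": "arm_command", "body": {"plan": "0.8 0 0.001 0 0 0 0; 0.8 0 0.001 0 0 0 0; 0.8 0 0 0 0 0 0; -1 0 0 0 0 0 0; -1 0 0 0 0 0 0; -1 0 0 0 0 0 0; -1 0 0 0 0 0 0; -1 0 0 -0.02 0 0 0; -1 0 0 -0.03 0 0 0; -1 0 0 -0.03 0 0 0; -1 0 0 -0.03 0 0 0; 1 0 0 0 0 0 0; 1 0 0 0 0 0 0; 1 0 0 0 0 0 0; 1 0 0 0 0 0 0; 1 0 0 0 0 0 0; 1 0 0 0 0 0 0", "squeeze": 40}}

```text
time_s: 8.25
tool_pos: [0.4794, -0.1022, 0.1585]
eef_rot: [0.999, 0.033, -0.001, -0.0]
force: [0.2, 0.0, 0.2]
opening: 0.0123
```

Run:
```python
from h import *
st(); d=grab('wrist','w3')
h=cv2.cvtColor(d['img'],cv2.COLOR_RGB2HSV); m=(((h[...,0]<8)|(h[...,0]>172))&(h[...,1]>170)&(h[...,2]>80)).astype(np.uint8)
n,l,s,c=cv2.connectedComponentsWithStats(m); i=1+np.argmax(s[1:,4]); print(c[i],s[i],H(onz(d,*c[i],.111)))
```

```text
t 8.25 H [-0.0817 -0.0401  0.1585] xdir 3.74 z [-0.001  0.001 -1.   ] F [0.2 0.  0.2] open 0.0123 q [ 0.47  0.24 -0.45  2.06  0.14  0.87  0.01]
[495.18152866 282.03057325] [ 472  261   47   43 1570] [ 0.0153 -0.0446  0.111 ]
```

View pics/w3.png

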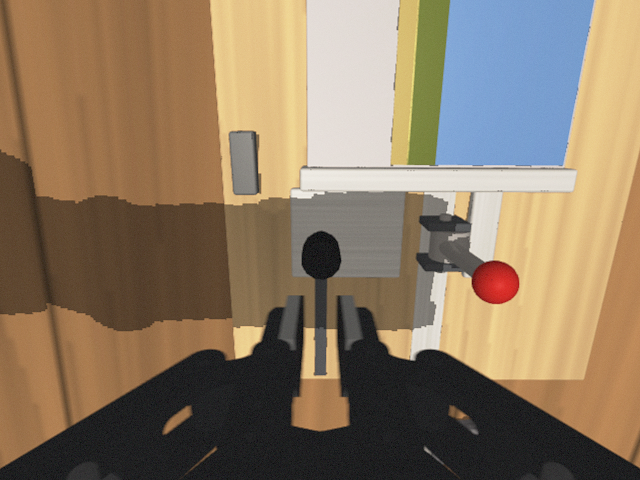

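The canvas is still against the fence and the ball is at holder (15,-45). I'll move the shut fingers to the -x side of the lever and lower them.

Request:
{"method": "arm_command", "body": {"plan": "1 0.028 0.0025 0 0 0 0; 1 0.028 0.002 0 0 0 0; 1 0 0 0 0 0 0; 1 0 0 0.033 0 0 0; 1 0 0 0.033 0 0 0; 1 0 0 0 0 0 0; 1 0.005 0 0 0 0 0; 1 0.005 0 0 0 0 0; 1 0.005 0 0 0 0 0; 1 0.005 0 0 0 0 0; 1 0.005 0 0 0 0 0; 1 0 0 0 0 0 0"}}

```text
time_s: 9.3
tool_pos: [0.5625, -0.1016, 0.0942]
eef_rot: [0.999, 0.033, 0.001, 0.0]
force: [0.3, 0.7, -0.5]
opening: 0.0002
```

```bash
python3 -c "from h import *; st()"
```

```text
t 9.3 H [ 0.0013 -0.0445  0.0942] xdir 3.73 z [ 0.002 -0.    -1.   ] F [ 0.3  0.7 -0.5] open 0.0002 q [ 0.39  0.45 -0.4   1.94  0.24  0.8  -0.08]
```

Request:
{"method": "arm_command", "body": {"plan": "1 0.0055 0 0.001 0 0 0; 1 0.0055 0 0.001 0 0 0; 1 0.0058 0 0.0018 0 0 0; 1 0.0058 0 0.0018 0 0 0; 1 0.0058 0 0.0018 0 0 0; 1 0.0058 0 0.0018 0 0 0; 1 0.0058 0 0.0018 0 0 0; 1 0.0048 0 0.0032 0 0 0; 1 0.0048 0 0.0032 0 0 0; 1 0.0048 0 0.0032 0 0 0; 1 0.0048 0 0.0032 0 0 0; 1 0.0048 0 0.0032 0 0 0; 1 0 0 0 0 0 0"}}

```text
time_s: 10.38
tool_pos: [0.6239, -0.0975, 0.0648]
eef_rot: [0.999, 0.032, -0.002, -0.0]
force: [-3.8, -0.2, -2.8]
opening: 0.0003
```

```bash
python3 -c "from h import *; st()"
```

```text
t 10.38 H [ 0.0628 -0.0442  0.0648] xdir 3.72 z [-0.003  0.    -1.   ] F [-3.8 -0.2 -2.8] open 0.0003 q [ 0.34  0.57 -0.38  1.81  0.28  0.82 -0.11]
```

Run:
```python
from h import *
d=grab('wrist','w4')
```

```text
(no output)
```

View pics/w4.png

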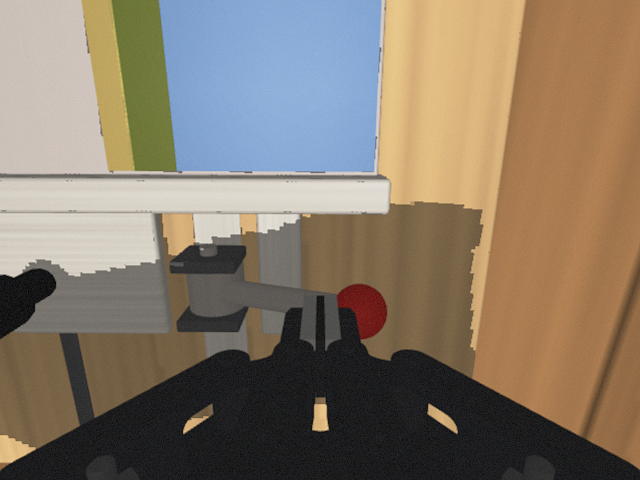

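The fingers (320,310) sit on top of the rod against the ball at (360,310), with the lever well over and the canvas and fence undisturbed. I'll press down, backing off slightly in x.

Request:
{"method": "arm_command", "body": {"plan": "1 -0.001 0 0.003 0 0 0; 1 -0.001 0 0.003 0 0 0; 1 -0.001 0 0.003 0 0 0; 1 -0.001 0 0.003 0 0 0; 1 0 0 0.003 0 0 0; 1 0 0 0.003 0 0 0; 1 0 0 0 0 0 0; 1 0 0 0 0 0 0"}}

```text
time_s: 11.1
tool_pos: [0.6208, -0.0977, 0.0481]
eef_rot: [0.999, 0.032, 0.0, -0.0]
force: [0.1, -0.6, 0.3]
opening: 0.0
```

```bash
python3 -c "from h import *; st()"
```

```text
t 11.1 H [ 0.0598 -0.0442  0.0481] xdir 3.72 z [ 0.  0. -1.] F [ 0.1 -0.6  0.3] open 0.0 q [ 0.33  0.59 -0.37  1.83  0.29  0.78 -0.12]
```

Request:
{"method": "arm_command", "body": {"plan": "1 0 0 0.002 0 0 0; 1 0 0 0.002 0 0 0; 1 0 0 0.002 0 0 0; 1 0 0 0.001 0 0 0; 1 0 0 0 0 0 0; 1 0 0 0 0 0 0"}}

```text
time_s: 11.6
tool_pos: [0.6219, -0.0985, 0.0427]
eef_rot: [0.999, 0.032, 0.001, 0.001]
force: [-2.0, -5.2, 18.9]
opening: -0.0
```

```bash
python3 -c "from h import *; st()"
```

```text
t 11.6 H [ 0.0608 -0.0451  0.0427] xdir 3.7 z [ 0.002 -0.001 -1.   ] F [-2.  -5.2 18.9] open -0.0 q [ 0.33  0.59 -0.37  1.83  0.29  0.77 -0.13]
```

The tip is at 42.7 mm, matching the rod top at the end stop (43 mm), with 19 N of resistance. I'll press slightly more, then retreat straight up.

Request:
{"method": "arm_command", "body": {"plan": "1 0 0 0.001 0 0 0; 1 0 0 0 0 0 0; 1 0 0 0 0 0 0; 1 0 0 -0.01 0 0 0; 1 0 0 -0.03 0 0 0; 1 0 0 -0.04 0 0 0; 1 0 0 -0.04 0 0 0; 1 0 0 -0.04 0 0 0; 1 0 0.04 0 0 0 0; 1 0 0.04 0 0 0 0; 1 0 0.04 0 0 0 0; 1 0 0 0 0 0 0; 1 0 0 0 0 0 0"}}

```text
time_s: 12.68
tool_pos: [0.6278, -0.2206, 0.1997]
eef_rot: [1.0, 0.03, -0.0, 0.0]
force: [0.0, 1.5, 0.2]
opening: 0.0
```

Run:
```python
from h import *
st(); a=grab('wrist','w5')['img']; d=grab('scene','s5')
h=cv2.cvtColor(d['img'],cv2.COLOR_RGB2HSV)
c=cv2.resize(d['img'][200:350,220:400],(480,400),interpolation=cv2.INTER_CUBIC)
b=cv2.resize(a,(320,240)); o=np.zeros((400,800,3),np.uint8); o[:,:480]=c; o[:240,480:]=b; cv2.imwrite('pics/c5.png',o[:,:,::-1])
```

```text
t 12.68 H [ 0.0593 -0.1674  0.1997] xdir 3.47 z [-0.001 -0.    -1.   ] F [0.  1.5 0.2] open 0.0 q [ 0.52  0.46 -0.38  1.64  0.19  1.08  0.15]
```

View pics/c5.png

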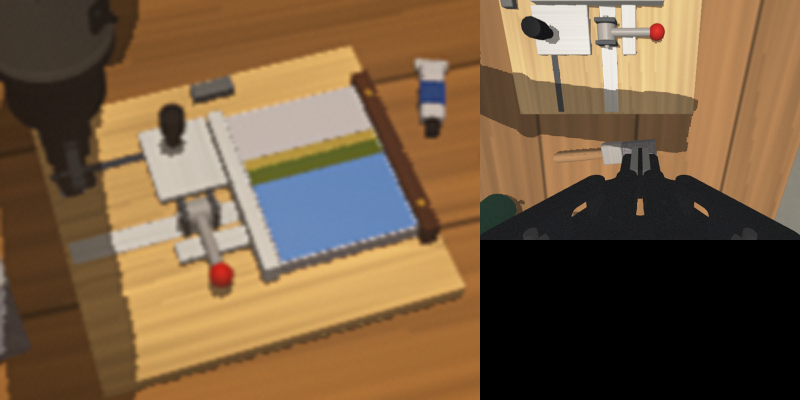

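The lever is level towards +x and the canvas sits between fence and stop. One numeric check of the ball height and the canvas edge before I hand in.

Run:
```python
from h import *
L=lambda f:dict(np.load(f'pics/{f}.npz'))
w,s=L('w5'),L('s5')
def red(d,box=None):
    h=cv2.cvtColor(d['img'],cv2.COLOR_RGB2HSV); m=(((h[...,0]<8)|(h[...,0]>172))&(h[...,1]>170)&(h[...,2]>80)).astype(np.uint8)
    if box: M=m*0; x0,y0,x1,y1=box; M[y0:y1,x0:x1]=m[y0:y1,x0:x1]; m=M
    n,l,st,c=cv2.connectedComponentsWithStats(m); return c[1+np.argmax(st[1:,4])]
a,b=red(w),red(s,(280,285,325,320)); (o,r),(p,q)=ray(w,*a),ray(s,*b)
k=np.linalg.lstsq(np.c_[r,-q],p-o,rcond=None)[0]; A,B=o+k[0]*r,p+k[1]*q; print('ball',H((A+B)/2),'gap',np.linalg.norm(A-B))
for d,n in((w,'w'),): print('single-view at z=.037',H(onz(d,*a,.037)))
t=grab('top','t5')['img']; h=cv2.cvtColor(t,cv2.COLOR_RGB2HSV); d=L('t5')
m=((h[...,0]>95)&(h[...,0]<125)&(h[...,1]>80)).astype(np.uint8); M=m*0; M[140:280,262:345]=m[140:280,262:345]
P=np.argwhere(M)[:,::-1]; W=np.array([H(onz(d,*p,.036))[:2] for p in P]); print('blue y range',W[:,1].min(),W[:,1].max(),'x max',W[:,0].max())
bw=cv2.minAreaRect(W.astype(np.float32)); print(bw)
```

```text
ball [ 0.085  -0.0459  0.0423] gap 0.0005623511646704019
single-view at z=.037 [ 0.0855 -0.0447  0.037 ]
blue y range 0.015 0.1493 x max 0.0861
((0.04309573397040367, 0.08197105675935745), (0.08546635508537292, 0.1342972368001938), 0.2920721769332886)
```

```bash
python3 -c "from h import *; st(); print(bot.job_done())"
```

```text
t 12.83 H [ 0.0603 -0.1631  0.2001] xdir 3.79 z [-0.     0.001 -1.   ] F [ 0.3  0.2 -0.6] open -0.0001 q [ 0.52  0.46 -0.38  1.64  0.19  1.08  0.15]
the job is handed in; nothing more can be done
None
```

I slid the fence by its knob until the canvas was pressed against the fixed stop. Then I let go, flipped the cam lever over with the shut fingers, backed clear and handed the job in at about 12.8 s. The interface gives no verdict, so I can only report my own checks.

- **Canvas:** in the last top view its blue area is centred at holder y = 82.0 mm (82 is flush) and is about 0.3° off square. While pushing, the fence gave 23.6 N of resistance with no further motion.
- **Lever:** the ball is at holder x = 85 mm, which is the value for the locked position. The two views put it 42 mm up instead of the expected 37 mm. That is a small disagreement, but it still means roughly 1.6 rad, above the 1.5 rad limit. When I pressed down, the fingers stopped at 42.7 mm with about 19 N, which matches the rod at its end stop.
- **Fence slide:** I did not measure it separately after locking. I'm relying on the canvas position and the fence looking tight against it.
- **Robot and other objects:** the gripper was clear at hand-in, with wrist force under 1 N. I kept it away from the canvas and the other items, and those in the last pictures look unmoved, but I did not measure their positions.

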